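Trip and reset the polisher's emergency stop

TASK

Test the emergency stop of the specimen polisher: push the red mushroom button on the yellow box fully down so that it latches, then turn its head clockwise (seen from above) to release it and let go, so that it springs back up. Do not press the green button on the grey box.

Things in the scene. Friction and masses are not known exactly. Their poses are not given: they have to be found in the camera images.
- stop_grip (a point): Middle of the top of the red head, on its axis, 96 mm above the worktop when up; it moves and turns with the head. The head is a mushroom 48 mm across, with an upright finger bar on it: 42 mm long (this point's x), 14 mm thick (its y), 20 mm high above the mushroom. z is up. The bar can be gripped across its thickness and pressed down while gripped.
- stop_box: Fixed box with a yellow lid that carries the red head; 80 x 80 mm, 48 mm high, 54 mm at the black collar under the head. Origin: middle of its underside, below the head's axis. It stands anywhere, turned up to 30 degrees.
- stop_press (a joint): Red head's way down, in m: 0 is up, 0.010 the bottom stop. A spring pushes it up (2 N at the top, 4 N at the bottom; with the latch, pressing takes up to about 8 N). Pressed to the bottom it latches and stays at about 0.007 when let go; it latches only while stop_turn is below 0.3.
- stop_turn (a joint): Turn of the red head in rad, clockwise from above, from 0 to a stop at 1.2; starts at 0 to 0.15, stays where it is left (friction about 0.02 N m). With the head latched, turning past about 0.7 frees the latch, and the head springs up as soon as nothing holds it.
- start_stem (a joint): Way of the green button, in m (0 up, 0.010 down, light spring); must not be pressed. A smooth green mushroom without a bar, 48 mm across, top 79 mm above the worktop, on a grey-lidded box of 80 x 80 x 48 mm, at least 0.13 m from the red one between centres.
Mind the look-alikes: they are no part of the job. What is shaped like the stop_box but blue is not meant.

How it is judged:
By the outcome, as a careful person would: the job done as asked, in the order asked, and still so for the second after the job is handed in, with the robot touching nothing.
It also fails if it takes over 32 s, if anything falls off the work surface, if the arm or the gripper's body presses on something with over 40 N, if the wrist force passes 120 N, or if a joint passes its speed limit or range.

ROBOT

A 6-joint arm with a two-finger parallel gripper is mounted at the origin on a cart in front of the work surface, level with it; the furniture and walls round the work are solid. World frame = base frame: x ahead of the robot, y to its left, z up, the work surface at z = 0. Lengths are in m, angles in rad, forces in N, time in s.
With the tool pointing down it reaches from about 0.3 to 0.85 m from the base axis. Payload 5.4 kg.
Tool frame: the origin (TCP) lies midway between the tips of the shut fingers; the grasp point (between the pads) lies ctrl.grip_depth behind it (ctrl.grip_depth is the distance from the TCP to the grasp point, in m); z points along the fingers, y is the line along which they close (so a half turn about z gives the same grasp; the last joint's range is limited). The gripper opens to 85 mm and grips with 20 to 120 N. Pads are 22 mm wide; open, the fingers measure 114 mm over their backs; the gripper's body (76 mm by 85 mm) begins 54 mm behind the grasp point. The pads swing forward as they close: fully open they stand 13 mm farther back than shut.
Start: joints at [-1.479, 0.158, 1.597, -0, 1.386, -0.21], TCP at [0.171, -0.549, 0.231] pointing down, gripper open.
Joint ranges: [-2.91, 2.91], [-0.94, 2.29], [0.18, 2.7], [-1.29, 4.43], [0.17, 2.64], [-3, 3]. Speed limits (rad/s): [2.57, 2.57, 3.14, 3.14, 3.14, 3.14].

INTERFACE

Orientations are given as a unit quaternion [w, x, y, z].
In Python, from bench import sensors, eyes, hand_in, ctrl gives the robot as it stands.
- The arm moves only by the tool apply_moves, never from a script. Its argument "plan" is a list of rows, each a list of 6 numbers: the shift along the tool's x, y, z in mm, then the turn, a rotation vector about the tool's x, y, z in rad. In form: [[tx, ty, tz, ax, ay, az], ...]. A call has 1 to 20 rows; each row is the pose to reach, as a shift and turn from the pose commanded when the call began, along the tool's axes at that moment; what a row does not reach only later rows make up. A row lasts 1/10 s, in which the tool goes at most 50 mm and 8.59 degrees, less where a joint would pass 70% of its speed; a pose out of reach is approached as far as the arm can. A call with a gripper value outside its range is refused whole. "fingers" is the opening, from 0 (shut) to 1 (fully open), set as the call begins (left out, the last holds). The fingers move at their own pace and stop on an object; the grip force is fixed at half the most. Time passes only in rows, so rows that repeat a pose let the fingers close. It gives the time, the measured TCP pose, the force, the opening and the grip force at its end, in the units of the state.
- sensors.read_state(): the state, without advancing time (a new reading comes with each control period).
- eyes.get_image(name): name is "side" or "top" or "wrist"; returns the picture (480x640x3 uint8, red, green, blue); there is no depth.
- eyes.calibration(name): a dict with "intrinsics" (3x3 intrinsics, pixels), "rvec" (rotation vector, rad) and "tvec" (3), from world to camera coordinates, as OpenCV has them. Camera axes: x right, y down, z forward; pixel columns grow to the right and rows downward; lengths in m; the calibration is good to about 2 mm. The wrist camera is an equidistant fisheye: a pixel r from the principal point sees the ray r / f radians off the axis. A picture is of the moment at which its call begins: read the wrist's pose just before it. calibration takes no time and is no camera call; for the wrist camera it gives the pose at the moment of the call.
- hand_in(): hands the job in; it is judged then, once.
The state is a dict: "time": time; "qpos": joint angles; "dq": joint speeds; "joint_efforts": joint torques, N m; "ee_pos": TCP position; "tool_rot": TCP orientation; "ft_force": force on the tool from outside, world axes, zero at the start; "torque": the same for the moment, N m; "gripper_width": finger opening in m; "gripper_force": force on a finger pad.
Only numpy, scipy, OpenCV 4.12 (cv2) and the standard library are available. Lean on these libraries where they do the work, as an engineer would, in place of code of your own. Each camera call takes 0.05 s, during which the arm holds its last target. There are 200 camera calls.

## Working session

There is one attempt and no reset: what is moved stays moved. The work goes in short steps, Python scripts to look and compute and a tool call to move; the robot and the scene stay as the last step left them, time stands still between calls to the robot, and variables do not carry over. Pictures are saved under pics/ and viewed, at most 10 in all, crops included, and the job is handed in when it is done.

Besides the shell and the picture viewer there is one more tool, called as a command line: name --pt "numbers of a row" for each row, then --argument value for the rest. apply_moves: Moves the arm, as the interface text tells. Its arguments: {"type":"object","properties":{"plan":{"type":"array"},"fingers":{"type":"number"}},"required":["plan"]}

```bash
mkdir -p pics; python3 - <<'E'
from bench import sensors, eyes, ctrl
import cv2
s=sensors.read_state();print(s['time'],s['ee_pos'],s['tool_rot'],s['gripper_width'],ctrl.grip_depth)
for n in ("top","side"):
    im=eyes.get_image(n);cv2.imwrite(f"pics/{n}0.png",im[:,:,::-1])
    c=eyes.calibration(n);print(n,c)
E
```

```text
0.0 [ 0.1708328  -0.54839883  0.23028823] [-9.65389274e-04  9.88637283e-01  1.50317624e-01  5.90333941e-05] 0.0853061680105435 0.0187
top {'intrinsics': array([[441.48504619,   0.        , 328.19849263],
       [  0.        , 441.48504619, 233.35035528],
       [  0.        ,   0.        ,   1.        ]]), 'rvec': array([ 2.16071656, -2.14566135,  0.09510716]), 'tvec': array([-0.22111505,  0.52922035,  0.88827453])}
side {'intrinsics': array([[586.84323572,   0.        , 329.19640689],
       [  0.        , 586.84323572, 240.13502883],
       [  0.        ,   0.        ,   1.        ]]), 'rvec': array([ 2.01396388, -0.24708768,  0.15365734]), 'tvec': array([-0.58421565,  0.04709085,  1.08551854])}
```

View pics/top0.png

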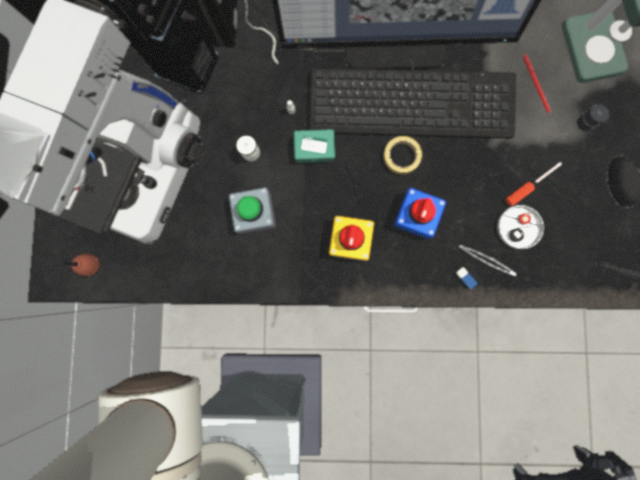

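View pics/side0.png

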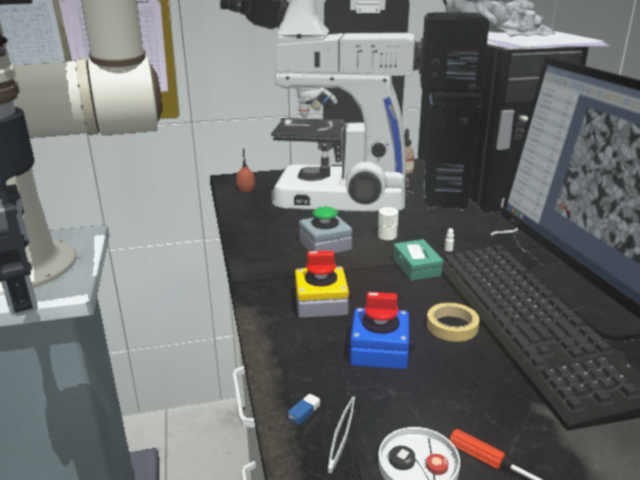

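The top picture shows three candidates: the red head on the yellow box at (351,238), a red head on the blue box at (423,212), which is a look-alike, and the green button on the grey box at (247,208). I choose the one on the yellow box, which is at (320,275) in the side view, and check it in a close crop.

```bash
cat > h.py <<'E'
import numpy as np, cv2
from scipy.spatial.transform import Rotation as R
from bench import eyes, sensors
def ray(cal,px,fish=False):
    K=cal['intrinsics'];Rm=cv2.Rodrigues(np.array(cal['rvec']))[0];t=np.array(cal['tvec'])
    px=np.atleast_2d(px).astype(float)
    x=(px[:,0]-K[0,2])/K[0,0];y=(px[:,1]-K[1,2])/K[1,1]
    if fish:
        r=np.hypot(x,y)+1e-12;d=np.c_[x/r*np.sin(r),y/r*np.sin(r),np.cos(r)]
    else: d=np.c_[x,y,np.ones(len(x))]
    return -Rm.T@t, d@Rm
def plane(cal,px,z,fish=False):
    o,d=ray(cal,px,fish);return o+d*((z-o[2])/d[:,2])[:,None]
def mask(im,lo,hi):return cv2.inRange(cv2.cvtColor(im,cv2.COLOR_RGB2HSV),lo,hi)
def red(im):return mask(im,(0,130,60),(10,255,255))|mask(im,(170,130,60),(180,255,255))
def yel(im):return mask(im,(20,120,90),(35,255,255))
def big(m):
    c=cv2.findContours(m,cv2.RETR_EXTERNAL,cv2.CHAIN_APPROX_NONE)[0];return max(c,key=cv2.contourArea)
E
python3 - <<'E'
from h import *
im=cv2.imread('pics/top0.png')[:,:,::-1].copy();cal=eyes.calibration('top')
c=big(yel(im));P=plane(cal,c[:,0],0.048)
r=cv2.minAreaRect((P[:,:2]*1000).astype(np.float32));print('yellow',r)
m=red(im);x,y,w,h=cv2.boundingRect(c);mm=np.zeros_like(m);mm[y:y+h,x:x+w]=m[y:y+h,x:x+w]
M=cv2.moments(big(mm));print('red',M['m10']/M['m00'],M['m01']/M['m00'],plane(cal,[M['m10']/M['m00'],M['m01']/M['m00']],0.085))
cv2.imwrite('pics/c.png',cv2.resize(im[200:275,300:400,::-1],None,fx=7,fy=7,interpolation=cv2.INTER_CUBIC))
ci=cv2.resize
s=sensors.read_state();print(R.from_quat(np.roll(s['tool_rot'],-1)).as_matrix().round(3))
E
```

```text
yellow ((520.637939453125, -264.6018371582031), (84.22964477539062, 84.13053131103516), 81.77486419677734)
red 351.3782505910165 236.87155240346726 [[ 0.51766783 -0.26374064  0.085     ]]
[[ 0.955  0.297 -0.   ]
 [ 0.297 -0.955  0.002]
 [ 0.    -0.002 -1.   ]]
```

View pics/c.png

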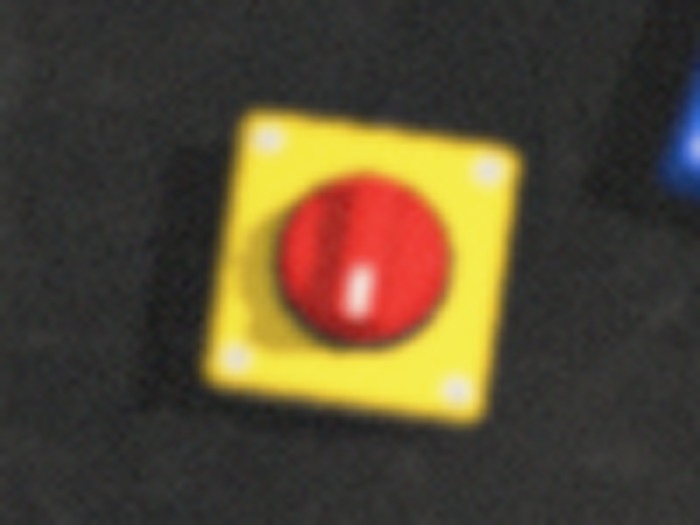

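The crop shows the red head on the yellow lid, centred at about crop (363,260). Its bar runs image up-down, which is roughly world x, as do the lid sides. That confirms the choice, so I move above it.

apply_moves --pt "417 -168 10 0 0 0.53" --pt "417 -168 10 0 0 0.53" --pt "417 -168 10 0 0 0.53" --pt "417 -168 10 0 0 0.53" --pt "417 -168 10 0 0 0.53" --pt "417 -168 10 0 0 0.53" --pt "417 -168 10 0 0 0.53" --pt "417 -168 10 0 0 0.53" --pt "417 -168 10 0 0 0.53" --pt "417 -168 10 0 0 0.53" --pt "417 -168 10 0 0 0.53" --pt "417 -168 10 0 0 0.53" --pt "417 -168 10 0 0 0.53" --pt "417 -168 10 0 0 0.53" --pt "417 -168 10 0 0 0.53" --pt "417 -168 10 0 0 0.53"

```text
time: 1.7
ee_pos: [0.5187, -0.2652, 0.2214]
tool_rot: [0.0, 0.993, -0.114, 0.0]
ft_force: [0.3, 0.6, 0.3]
gripper_width: 0.0854
gripper_force: 0.0
```

```bash
python3 - <<'E'
from h import *
s=sensors.read_state();print(s['time'],s['ee_pos'],s['qpos'],s['ft_force']);print(R.from_quat(np.roll(s['tool_rot'],-1)).as_matrix().round(3))
cal=eyes.calibration('wrist');im=eyes.get_image('wrist');np.savez('w1.npz',im=im,**cal);cv2.imwrite('pics/w1.png',im[:,:,::-1]);print(cal)
E
```

```text
1.7 [ 0.51874771 -0.26516967  0.22138493] [-6.79820742e-01  1.85055246e-01  1.58664901e+00 -1.98987083e-05
  1.36977872e+00  1.12018420e+00] [0.34643205 0.60183224 0.26678316]
[[ 0.974 -0.227  0.   ]
 [-0.227 -0.974 -0.   ]
 [ 0.     0.    -1.   ]]
{'intrinsics': array([[371.64829954,   0.        , 323.58186015],
       [  0.        , 371.64829954, 242.61040909],
       [  0.        ,   0.        ,   1.        ]]), 'rvec': array([-1.81593175,  2.28725179,  0.36874965]), 'tvec': array([-0.13989939,  0.49943895,  0.54845574])}
```

View pics/w1.png

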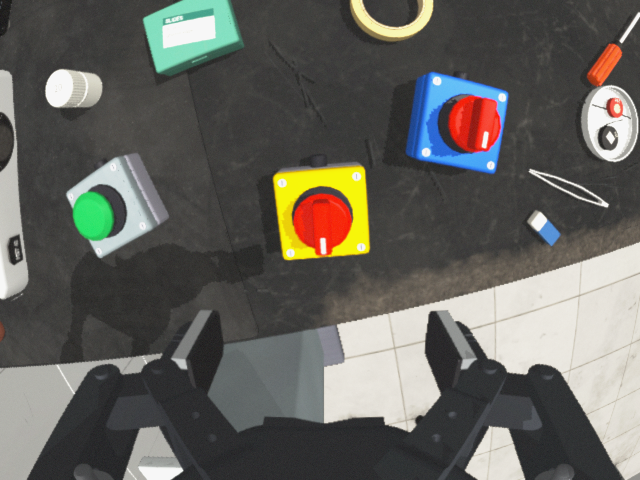

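The wrist picture shows the yellow box at (322,212) with its bar upright in the image, from (322,197) to (323,253). The blue look-alike is at (475,122) and the green button at (95,213), both clear of the fingers. A closer crop will give the bar's angle and axis.

```bash
python3 - <<'E'
from h import *
d=np.load('w1.npz');im=d['im'];cal={k:d[k] for k in('intrinsics','rvec','tvec')}
P=plane(cal,big(yel(im))[:,0],0.048,True)
r=cv2.minAreaRect((P[:,:2]*1000).astype(np.float32));print('yellow',r)
# rectify the plane z=0.096 to a metric picture: 4 px/mm, up=+x, left=+y
S=8;n=560
v,u=np.mgrid[0:n,0:n];X=0.519+(n/2-v)/S/1000;Y=-0.264+(n/2-u)/S/1000
Rm=cv2.Rodrigues(cal['rvec'])[0];K=cal['intrinsics']
p=np.stack([X,Y,0*X+0.096],-1)@Rm.T+cal['tvec'];h=np.hypot(p[...,0],p[...,1]);th=np.arctan2(h,p[...,2])
o=cv2.remap(im,(K[0,2]+K[0,0]*th*p[...,0]/h).astype(np.float32),(K[1,2]+K[1,1]*th*p[...,1]/h).astype(np.float32),cv2.INTER_CUBIC)
cv2.imwrite('pics/rect.png',o[:,:,::-1])
E
```

```text
yellow ((522.0400390625, -263.9197998046875), (80.48247528076172, 81.08554077148438), 81.87908935546875)
```

View pics/rect.png

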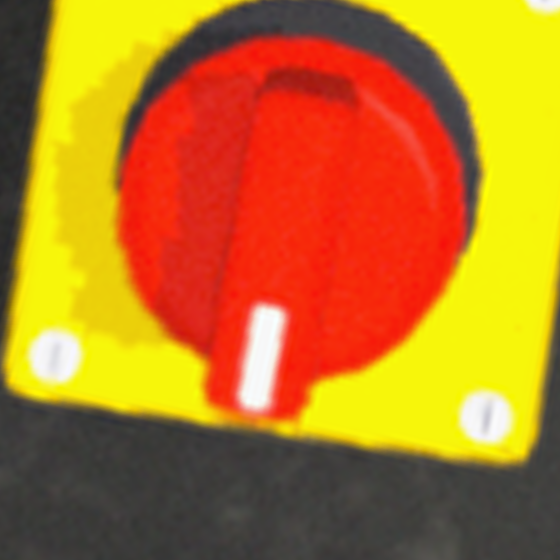

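The bar centre measures about (0.522, -0.264), and its yaw is about -10° against -13° for the tool. I align and go down around the bar.

apply_moves --pt "3 -2 45 0 0 -0.055" --pt "3 -2 90 0 0 -0.055" --pt "3 -2 120 0 0 -0.055" --pt "3 -2 141 0 0 -0.055" --pt "3 -2 141 0 0 -0.055" --pt "3 -2 141 0 0 -0.055" --fingers 1

```text
time: 2.35
ee_pos: [0.5227, -0.2636, 0.0808]
tool_rot: [0.0, 0.996, -0.087, 0.0]
ft_force: [0.1, -0.4, 0.7]
gripper_width: 0.0855
gripper_force: 0.0
```

apply_moves --pt "0 0 0 0 0 0" --pt "0 0 0 0 0 0" --pt "0 0 0 0 0 0" --pt "0 0 0 0 0 0" --pt "0 0 0 0 0 0" --pt "0 0 0 0 0 0" --pt "0 0 0 0 0 0" --pt "0 0 0 0 0 0" --pt "0 0 0 0 0 0" --pt "0 0 0 0 0 0" --fingers 0

```text
time: 3.35
ee_pos: [0.5226, -0.2643, 0.0806]
tool_rot: [0.001, 0.996, -0.086, 0.0]
ft_force: [-1.4, -4.0, 2.0]
gripper_width: 0.0124
gripper_force: 63.0
```

apply_moves --pt "0 0 3 0 0 0" --pt "0 0 6 0 0 0" --pt "0 0 8 0 0 0" --pt "0 0 8 0 0 0"

```text
time: 3.75
ee_pos: [0.5226, -0.2643, 0.0727]
tool_rot: [0.001, 0.996, -0.087, 0.0]
ft_force: [-3.0, -4.8, 3.0]
gripper_width: 0.0124
gripper_force: 63.3
```

apply_moves --pt "0 0 2 0 0 0" --pt "0 0 3 0 0 0" --pt "0 0 3 0 0 0" --pt "0 0 3 0 0 0"

```text
time: 4.15
ee_pos: [0.5227, -0.2643, 0.071]
tool_rot: [0.001, 0.996, -0.086, 0.0]
ft_force: [-4.9, -3.1, 9.3]
gripper_width: 0.0122
gripper_force: 64.3
```

apply_moves --pt "0 0 1 0 0 0" --pt "0 0 2 0 0 0" --pt "0 0 2 0 0 0" --pt "0 0 2 0 0 0"

```text
time: 4.55
ee_pos: [0.5228, -0.2644, 0.0707]
tool_rot: [0.001, 0.996, -0.086, -0.0]
ft_force: [-9.6, 0.1, 20.6]
gripper_width: 0.0121
gripper_force: 65.7
```

apply_moves --pt "0 0 -3 0 0 0" --pt "0 0 -6 0 0 0" --pt "0 0 -6 0 0 0" --pt "0 0 -6 0 0 0"

```text
time: 4.95
ee_pos: [0.5226, -0.2643, 0.0736]
tool_rot: [0.001, 0.996, -0.087, 0.0]
ft_force: [-1.0, -4.8, 0.2]
gripper_width: 0.0121
gripper_force: 62.9
```

apply_moves --pt "0 0 0 0 0 0" --pt "0 0 0 0 0 0" --pt "0 0 0 0 0 0" --pt "0 0 0 0 0 0" --pt "0 0 0 0 0 0" --pt "0 0 0 0 0 0" --fingers 0.6

```text
time: 5.55
ee_pos: [0.5225, -0.2632, 0.0732]
tool_rot: [-0.0, 0.996, -0.086, -0.0]
ft_force: [0.7, -0.2, 0.1]
gripper_width: 0.0515
gripper_force: 0.0
```

```bash
python3 - <<'E'
from h import *
im=eyes.get_image('side');cv2.imwrite('pics/side1.png',im[:,:,::-1])
a=cv2.imread('pics/side0.png')
f=lambda i:cv2.resize(i[230:330,270:370],None,fx=4,fy=4,interpolation=cv2.INTER_CUBIC)
cv2.imwrite('pics/cmp.png',np.hstack([f(a),f(im[:,:,::-1])]))
for i in (a[:,:,::-1].copy(),im):
    m=red(i);m[:, :290]=0;m[:,345:]=0;m[:240]=0;m[290:]=0;print(cv2.boundingRect(big(m)))
cal=eyes.calibration('side');Rm=cv2.Rodrigues(cal['rvec'])[0]
q=[cv2.projectPoints(np.array([[.522,-.264,z]]),cal['rvec'],cal['tvec'],cal['intrinsics'],None)[0].ravel() for z in (.096,.089)];print(q)
E
```

```text
(306, 251, 31, 24)
(306, 254, 29, 25)
[array([320.35967053, 251.42344835]), array([320.39066138, 255.35651902])]
```

View pics/cmp.png

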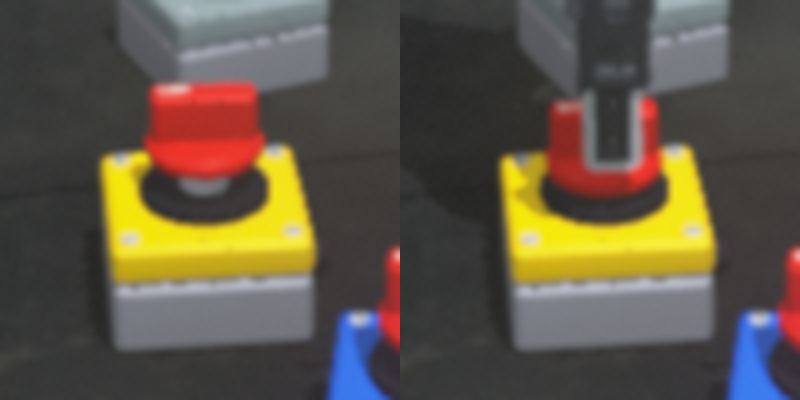

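The side view, before on the left and now on the right, shows the head staying about 4 px (7 mm) lower with the fingers open. It is latched, so I grip again and turn clockwise.

apply_moves --pt "0 1 0 0 0 0" --pt "0 1 0 0 0 0" --pt "0 1 0 0 0 0" --pt "0 1 0 0 0 0" --pt "0 1 0 0 0 0" --pt "0 1 0 0 0 0" --pt "0 1 0 0 0 0" --pt "0 1 0 0 0 0" --fingers 0

```text
time: 6.4
ee_pos: [0.5223, -0.2645, 0.0734]
tool_rot: [0.0, 0.996, -0.086, 0.0]
ft_force: [-1.3, -1.7, 1.8]
gripper_width: 0.0123
gripper_force: 61.5
```

apply_moves --pt "0 0 0 0 0 0.1" --pt "0 0 0 0 0 0.2" --pt "0 0 0 0 0 0.3" --pt "0 0 0 0 0 0.4" --pt "0 0 0 0 0 0.5" --pt "0 0 0 0 0 0.6" --pt "0 0 0 0 0 0.7" --pt "0 0 0 0 0 0.8" --pt "0 0 0 0 0 0.9" --pt "0 0 0 0 0 0.95" --pt "0 0 0 0 0 0.95" --pt "0 0 0 0 0 0.95"

```text
time: 7.6
ee_pos: [0.5215, -0.2657, 0.0736]
tool_rot: [0.001, 0.846, -0.532, -0.0]
ft_force: [-5.6, -4.0, 3.3]
gripper_width: 0.0122
gripper_force: 61.7
```

apply_moves --pt "0 0 0 0 0 0.95" --pt "0 0 0 0 0 0" --pt "0 0 0 0 0 0" --fingers 1

```text
time: 7.9
ee_pos: [0.5224, -0.2641, 0.0732]
tool_rot: [-0.0, 0.847, -0.532, 0.0]
ft_force: [-0.4, 0.2, -0.1]
gripper_width: 0.0554
gripper_force: 0.0
```

I left a stray 0.95 rad turn in the first row of that call. The row cap limits it to at most 0.15 rad, and the next rows undid it while the fingers opened. I rise clear and check the head.

apply_moves --pt "0 0 0 0 0 0" --pt "0 0 0 0 0 0" --pt "0 0 30 0 0 0" --pt "0 0 0 0 0 0" --fingers 1

```text
time: 8.3
ee_pos: [0.5165, -0.2598, 0.0642]
tool_rot: [-0.001, 0.846, -0.533, -0.009]
ft_force: [-1.1, 1.4, -0.8]
gripper_width: 0.0853
gripper_force: 0.0
```

That was a mistake: I gave +30 in tool z, which is down, so the open fingers dipped. The force stayed low. I go up now, with negative z, and then check the head.

apply_moves --pt "0 0 0 0 0 0" --pt "0 0 -20 0 0 0" --pt "0 0 -60 0 0 0" --pt "0 0 -100 0 0 0" --pt "0 0 -130 0 0 0" --pt "0 0 -130 0 0 0" --pt "0 0 -130 0 0 0" --fingers 1

```text
time: 9.0
ee_pos: [0.5229, -0.2648, 0.2041]
tool_rot: [0.0, 0.846, -0.533, 0.001]
ft_force: [-1.0, -0.1, -0.5]
gripper_width: 0.0854
gripper_force: 0.0
```

```bash
python3 - <<'E'
from h import *
s=sensors.read_state();print(s['time'],s['ee_pos'],s['ft_force'],s['dq'].round(3))
a=cv2.imread('pics/side0.png')
im=eyes.get_image('side')[:,:,::-1];t=eyes.get_image('top')[:,:,::-1]
f=lambda i:cv2.resize(i[190:340,270:420],None,fx=4,fy=4,interpolation=cv2.INTER_CUBIC)[:,:400]
cv2.imwrite('pics/cmp2.png',np.hstack([f(a),f(im)]))
for i in (a,im):
    m=red(i[:,:,::-1].copy());m[:, :290]=0;m[:,345:]=0;m[:240]=0;m[290:]=0;print(cv2.boundingRect(big(m)))
E
```

```text
9.0 [ 0.52286322 -0.26480338  0.20408652] [-1.04895679 -0.08708641 -0.5331625 ] [ 0.     0.032  0.045  0.     0.005 -0.001]
(306, 251, 31, 24)
(306, 248, 30, 27)
```

View pics/cmp2.png

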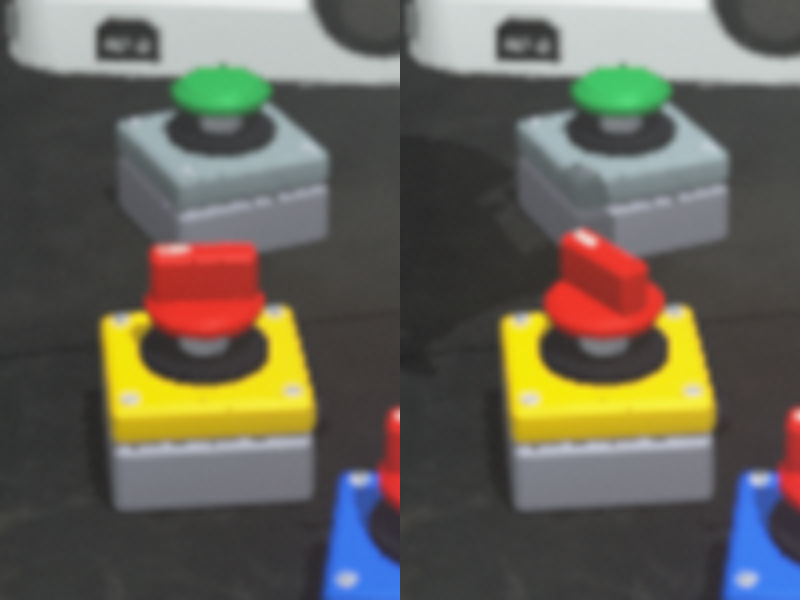

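The right half shows the red head fully up again, with the stem visible below it at about (605,345). Its bar is turned clockwise, the green button is still up, and the arm is clear.

```bash
python3 -c "
from bench import hand_in
print(hand_in())"
```

```text
the job is handed in; nothing more can be done
None
```

The emergency stop was pressed until it latched, turned clockwise about 0.95 rad, and it sprang back up; the green button was not pressed. After letting go I sent two wrong moves, a brief extra turn and an open-finger dip of 10 mm or more, and the head was still up in the last picture before hand-in.

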